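# Square the carved panel into the bench jig

### The arm

A 7-joint arm with a two-finger parallel gripper is mounted at the origin on the work surface. World frame = base frame: x ahead of the robot, y to its left, z up, the work surface at z = 0. Lengths are in m, angles in rad, forces in N, time in s.
With the tool pointing down it reaches from about 0.425 to 0.925 m from the base axis. Payload 6.8 kg.
Tool frame: the origin (TCP) lies at the very end of the fingers, on their centre line; the grasp point (between the pads) lies 19 mm behind it; z points along the fingers, y is the line along which they close (so a half turn about z gives the same grasp; the last joint's range is limited). The gripper opens to 85 mm and grips with 20 to 120 N. Pads are 22 mm wide; open, the fingers measure 114 mm over their backs; the gripper's body (76 mm by 85 mm) begins 54 mm behind the grasp point. The pads swing forward as they close: fully open they stand 13 mm farther back than shut.
Start: joints at [-1.373, 0.477, 0.022, 1.555, -0.011, 1.109, -0.083], TCP at [0.203, 0.644, 0.231] pointing down, gripper open.
Joint ranges: [-2.96, 2.96], [-0.34, 2.1], [-1.41, 1.46], [0.24, 2.44], [-1.37, 4.51], [0.17, 1.92], [-2.96, 2.96]. Speed limits (rad/s): [2.39, 2.39, 3.14, 3.14, 3.14, 3.14, 3.14].

### API

Orientations are given as a rotation vector (axis times angle).
In Python, from bench import r gives the robot as it stands. The module is installed in compiled form; this text tells all that it offers.
- The arm moves only by the tool servo_tool, never from a script. Its argument "commands" is a list of rows, each a list of 7 numbers: the turn, a rotation vector about the world's x, y, z in degrees, then the shift along the world's x, y, z in mm, then the closure, from 0 (fully open) to 1 (shut). A call has 1 to 5 rows; each row is the pose to reach, as a shift and turn from the pose commanded when the call began; what a row does not reach only later rows make up. A row lasts 1/12 s, in which the tool goes at most 41.7 mm and 7.16 degrees, less where a joint would pass 70% of its speed; a pose out of reach is approached as far as the arm can. A call with a gripper value outside its range is refused whole. The fingers move at their own pace and stop on an object; "force" is the grip in N (left out, the last holds). Time passes only in rows, so rows that repeat a pose let the fingers close. It gives the time, the measured TCP pose, the force, the opening and the grip force at its end, in the units of the state.
- r.get_obs(): the state, without advancing time (a new reading comes with each control period).
- r.grab_frame(name): name is "scene" or "top"; returns (picture, depth): 480x640x3 uint8, blue, green, red; 480x640 float32, m along the optical axis (not along the pixel's ray), 0 where there is no reading.
- r.camera_info(name): a dict with "vertical_fov" (degrees; the focal length in pixels is half the picture's height over the tangent of half this angle, whatever the lens; pixels are square), "cx", "cy" (the principal point, pixels), "D" ([k1, k2, p1, p2, k3] as OpenCV has them; the pictures are not rectified), "cam_to_world" (4x4, takes a point from camera to world coordinates). Camera axes: x right, y up, looking along -z (the intrinsics and any distortion apply to the point x, -y, -z); pixel columns grow to the right and rows downward; lengths in m; the calibration is good to about 2 mm. A picture is of the moment at which its call begins. camera_info takes no time and is no camera call.
- r.hand_in(): hands the job in; it is judged then, once.
The state is a dict: "clock": time; "joints": joint angles; "qvel": joint speeds; "tau": joint torques, N m; "tcp_pos": TCP position; "orientation": TCP orientation; "contact_force": force on the tool from outside, world axes, zero at the start; "moment": the same for the moment, N m; "grip_width": finger opening in m; "gripper_force": force on a finger pad.
Only numpy, scipy, OpenCV 4.12 (cv2) and the standard library are available. Lean on these libraries where they do the work, as an engineer would, in place of code of your own. Each camera call takes 0.05 s, during which the arm holds its last target. There are 200 camera calls.

### The job

Only by pushing, never lifting it, slide the rectangular carved panel along the bench into the corner of the wooden jig, so that its long edge farther from the robot lies flush along the fence and its end on the robot's left is against the fixed end stop. Slide the big wooden block that rides on the fence up against the panel's other end, so that the panel is trapped snugly between block and end stop with no visible gap anywhere. Leave the other things on the bench where they are, and finish with the hand clear.

Things in the scene. Friction and masses are not known exactly. Their poses are not given: they have to be found in the camera images.
- jig: Fixed pale wood L on the bench. Origin: inside corner of the L at bench height. x points away from the robot, square to the fence; y runs along the fence to the robot's left; turned up to 10 deg. Fence: x 0 to 34 mm, y -430 to +30, 30 high; its front face is x = 0. End stop: x -70 to 0, y 0 to +30, 30 high; inner face y = 0. The panel belongs at x -100 to 0, y -150 to 0.
- panel: Carved pale wood panel, raised border, oval medallion; loose, flat, 100 (x) by 150 (y) by 18 mm, 0.2 to 0.42 kg, too wide to grip. Origin: centre of underside. +x edge (150 mm) is its back edge, +y end its left end. Starts in front of the jig, turned up to 20 deg from it, perhaps too far left or right to go straight in between end stop and block.
- panel_back_left (a point): Back left corner of the panel, at half thickness (panel frame 50, 75, 9 mm).
- panel_back_right (a point): Back right corner of the panel, at half thickness (panel frame 50, -75, 9 mm).
- stop_block (a joint): Travel (m) of the darker wood block astride the fence, right of the panel's place. Left face at jig y = -0.290 + value, right face at -0.386 + value (96 mm long); jig x -70 to +43 mm, 3 to 45 mm above the bench. Starts 0 to 0.05, range 0 to 0.16; at 0.14 it meets the panel in its place. About 2 N friction, stays where left, too wide to grip. It can push the panel along.
- stop_block_face (a point): Point on the block's left, panel-side face: jig x -35 mm, 20 mm above the bench, moving with the block.
- sanding_block: Bystander: cork sanding block 100 x 60 x 28 mm, right of the panel. Origin: centre of underside.
- rosette: Bystander: round carved wooden rosette, 90 mm across, 18 mm high, left of the jig. Origin: centre of underside.
- gear: Bystander: toothed wooden wheel, 100 mm across, 18 mm thick, behind the fence. Origin: centre of underside.
- chisel: Bystander: chisel, 210 mm long, 24 mm high at most, lying left of the panel, roughly along the fence's direction. Origin: on the bench under the front of its handle; its x axis points to the blade.
- glue: Bystander: white bottle, 48 mm across, 130 mm high, behind the fence. Origin: centre of underside.
- bit_cup: Bystander: open steel cup, 56 mm across, 60 mm high, behind the fence. Origin: centre of underside.
- mallet: Bystander: wooden mallet lying down, 250 mm long, head 100 x 64 mm and 64 mm high, far right. Origin: on the bench under the head's centre; handle to its -x.
Not all that is in view belongs to the job. What is shaped like the panel but black is not meant.

How it is judged:
At the end, for the whole second after the job is handed in: Both back corners of the panel are within 4 mm of the fence, its left end within 4 mm of the end stop, and the sliding block's face within 4 mm of the panel's right end; the panel lies flat on the bench, at rest (x of each of panel_back_left, panel_back_right in the frame of jig above -0.004 m and y of panel_back_left in the frame of jig between -0.004 and 0.004 m and x of panel_back_right in the frame of jig below 0.004 m and y of panel_back_right in the frame of stop_block_face below 0.004 m and angle between panel's own z axis and vertical below 0.05 rad and height (world z) of panel below 0.004 m and linear speed of panel below 0.01 m/s); the robot touches nothing.
It fails at once if the panel is lifted or tipped (more than 12 mm up or 0.2 rad) (height (world z) of panel above 0.012 m or angle between panel's own z axis and vertical above 0.2 rad).
It fails at once if another thing on the bench is moved by more than 20 mm or tipped over (distance of any of sanding_block, rosette, gear, chisel, glue, bit_cup, mallet from where it was at the start of the episode above 0.02 m or angle between any of sanding_block, rosette, gear, chisel, glue, bit_cup, mallet's own z axis and vertical above 0.35 rad).
It also fails if it takes over 64 s, if anything falls off the work surface, if the arm or the gripper's body presses on something with over 40 N, if the wrist force passes 120 N, or if a joint passes its speed limit or range.

## Working session

There is one attempt and no reset: what is moved stays moved. The work goes in short steps, Python scripts to look and compute and a tool call to move; the robot and the scene stay as the last step left them, time stands still between calls to the robot, and variables do not carry over. Pictures are saved under pics/ and viewed, at most 10 in all, crops included, and the job is handed in when it is done.

Besides the shell and the picture viewer there is one more tool, called after "Call:" by a JSON object that holds its "fn" and its "kwargs", one argument or row to a line. servo_tool: Moves the arm, as the interface text tells. Its arguments: {"type":"object","properties":{"commands":{"type":"array"},"force":{"type":"number"}},"required":["commands"]}

```bash
mkdir -p pics; cat > h.py <<'E'
import numpy as np,cv2
from bench import r
def K(n):
    c=r.camera_info(n);f=240/np.tan(np.radians(c['vertical_fov'])/2)
    return np.array([[f,0,c['cx']],[0,f,c['cy']],[0,0,1.]]),np.array(c['D'],float),np.array(c['cam_to_world'])
def ray(n,px,z):
    k,D,T=K(n);p=cv2.undistortPoints(np.array(px,float).reshape(-1,1,2),k,D).reshape(-1,2)
    d=np.c_[p[:,0],-p[:,1],-np.ones(len(p))]@T[:3,:3].T
    o=T[:3,3];s=(z-o[2])/d[:,2];return o+d*s[:,None]
def cloud(n,dep):
    k,D,T=K(n);v,u=np.mgrid[:480,:640];p=cv2.undistortPoints(np.c_[u.ravel(),v.ravel()].astype(float).reshape(-1,1,2),k,D).reshape(-1,2)
    d=np.c_[p[:,0],-p[:,1],-np.ones(len(p))]*dep.reshape(-1,1)
    return (d@T[:3,:3].T+T[:3,3]).reshape(480,640,3)
E
python3 - <<'E'
from h import *
for n in('scene','top'):
    im,d=r.grab_frame(n);cv2.imwrite(f'pics/{n}0.png',im);np.save(f'{n}0.npy',d)
    print(n,K(n)[2].round(3).tolist(),r.camera_info(n)['D'],(d>0).mean())
o=r.get_obs();print(o['clock'],o['tcp_pos'],o['orientation'],o['contact_force'])
E
```

```text
scene [[0.729, -0.58, 0.363, 1.041], [0.684, 0.612, -0.397, -0.579], [0.008, 0.538, 0.843, 1.284], [0.0, 0.0, 0.0, 1.0]] [-0.12499966  0.          0.          0.          0.        ] 0.9959830729166667
top [[-0.019, 0.992, -0.124, 0.398], [-1.0, -0.021, -0.014, -0.024], [-0.017, 0.124, 0.992, 1.014], [0.0, 0.0, 0.0, 1.0]] [0.03314612 0.         0.         0.         0.        ] 0.996103515625
0.1 [0.20305016 0.64317616 0.23040103] [-4.78439907e-01 -3.10479192e+00  2.59515984e-03] [-0.3134248   0.54962012 -0.11474353]
```

View pics/top0.png

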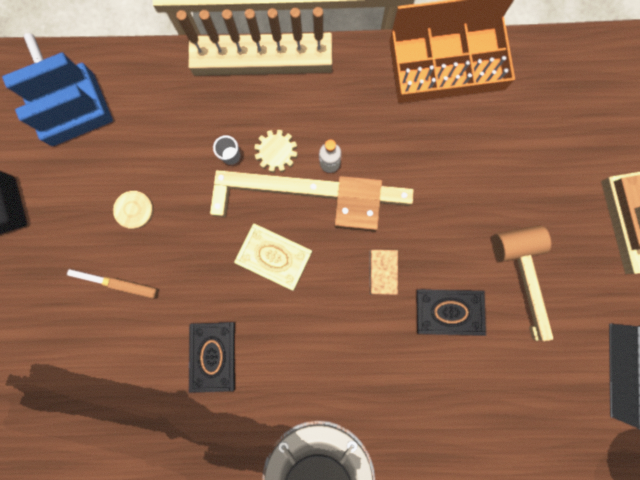

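View pics/scene0.png

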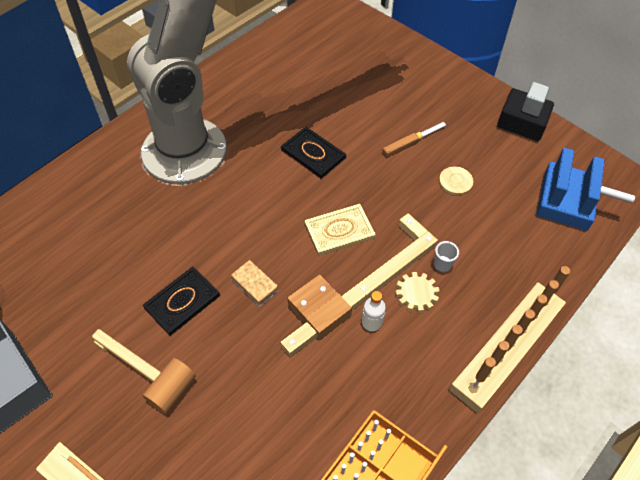

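The top view shows three panel-shaped things: pale at (273,257), black at (212,357) and black at (450,312). The pale one fits, since the black ones are excluded. The jig L has its corner near (225,187), the block is at (358,203), cork at (384,272), rosette at (132,209), and chisel at (112,284).

```bash
cat > meas.py <<'E'
from h import *
def rect(P):
    (c,s,a)=cv2.minAreaRect((P[:,:2]*1000).astype(np.float32));return np.round(c,1),np.round(s,1),round(a,1)
def measure(n,im,d,seeds):
    C=cloud(n,d);Z=C[...,2];hsv=cv2.cvtColor(im,cv2.COLOR_BGR2HSV)
    pale=((hsv[...,2]>150)&(hsv[...,0]>10)&(hsv[...,0]<40)).astype(np.uint8)
    _,L,S,_=cv2.connectedComponentsWithStats(pale,connectivity=4)
    out={}
    for k,(x,y,z) in seeds.items():
        l=L[y,x]; 
        m=(L==l).astype(np.uint8); m=cv2.morphologyEx(m,cv2.MORPH_CLOSE,np.ones((5,5)))
        cs,_=cv2.findContours(m,cv2.RETR_EXTERNAL,cv2.CHAIN_APPROX_NONE);c=max(cs,key=cv2.contourArea).reshape(-1,2)
        out[k]=ray(n,c,z); print(n,k,l,S[l].tolist(),'medz',round(float(np.median(Z[m>0])),4),rect(out[k]))
    return out
E
python3 - <<'E'
from meas import *
for n,s in(('top',dict(panel=(250,240,.018),fence=(260,184,.03),fr=(400,195,.03),stop=(218,205,.03))),('scene',dict(panel=(320,225,.018),fence=(380,275,.03),fr=(297,342,.03)))):
    im=cv2.imread(f'pics/{n}0.png');d=np.load(f'{n}0.npy');measure(n,im,d,s)
    C=cloud(n,d)
    T=K(n)[2]; print('bench z',np.median(C[...,2][200:420,100:200]))
im=cv2.imread('pics/top0.png')
a=cv2.resize(im[140:310,180:420],None,fx=3.3,fy=3.3,interpolation=cv2.INTER_CUBIC);cv2.imwrite('pics/crop.png',a)
E
```

```text
top panel 466 [233, 223, 80, 68, 3116] medz 0.0158 (array([489.6,  95.4]), array([156.3, 107.9]), 63.4)
top fence 340 [209, 169, 207, 61, 5170] medz 0.0322 (array([622.2,   1.1]), array([469. , 120.9]), 83.8)
top fr 340 [209, 169, 207, 61, 5170] medz 0.0322 (array([622.2,   1.1]), array([469. , 120.9]), 83.8)
top stop 0 [0, 0, 640, 480, 267032] medz 0.0008 (array([562.,  -9.]), array([1511.2, 1095.3]), 89.2)
bench z 0.0003354265921442501
scene panel 582 [305, 203, 71, 50, 2135] medz 0.0161 (array([490.6,  95. ]), array([153.4, 105.6]), 63.3)
scene fence 645 [288, 213, 150, 120, 3815] medz 0.037 (array([618.5,  44. ]), array([382.2, 115.4]), 83.1)
scene fr 1593 [280, 322, 36, 31, 504] medz 0.03 (array([ 627. , -191.4]), array([77.3, 36.1]), 82.8)
bench z 0.0008230056742923875
```

View pics/crop.png

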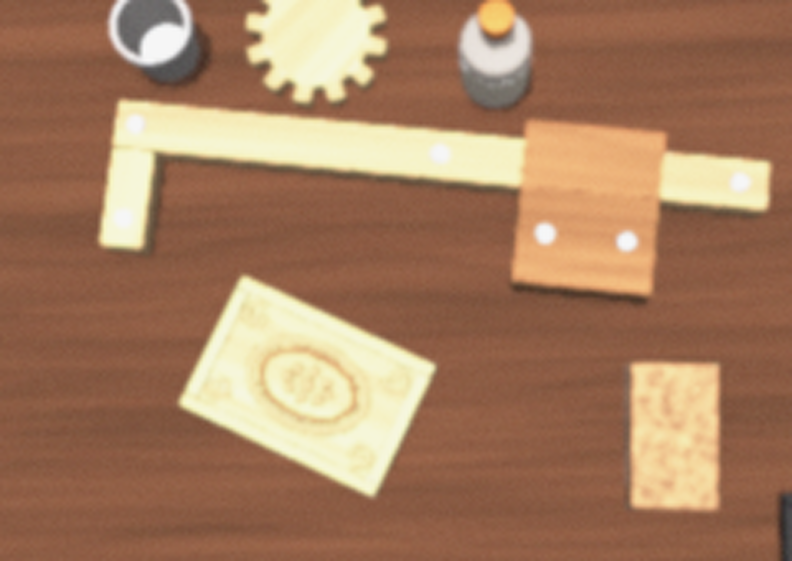

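The crop confirms the pale panel with the raised border and oval. Its back edge runs from (245,277) to (435,367), turned about 20° from the fence, and the block face is at about (523,150) to (515,285). Next I'll fit the jig's edges.

```bash
cat > fit.py <<'E'
from meas import *
def lsfit(P):  # line x = a + b*y
    for _ in range(4):
        b,a=np.polyfit(P[:,1],P[:,0],1);e=P[:,0]-a-b*P[:,1];P=P[abs(e)<max(.0015,1.5*e.std())]
    return a,b,e.std(),len(P)
E
python3 - <<'E'
from fit import *
S=(('top',dict(panel=(250,240,.018),fence=(260,184,.03))),('scene',dict(panel=(320,225,.018),fence=(380,275,.03),fr=(297,342,.03))))
t=np.radians(-6.5);R=np.array([[np.cos(t),np.sin(t)],[-np.sin(t),np.cos(t)]])
for n,s in S:
    o=measure(n,cv2.imread(f'pics/{n}0.png'),np.load(f'{n}0.npy'),s)
    F=o['fence'];print(n,[np.round(v*1000,1).tolist() for v in (F.min(0),F.max(0))])
    J=F[:,:2]@R.T
    # bins along jig y: min/max of jig x
    for y0 in np.arange(-.3,.23,.03):
        q=J[(J[:,1]>=y0)&(J[:,1]<y0+.015)]
        if len(q): print(' y',round(y0,3),'x',(q[:,0].min()*1000).round(1),(q[:,0].max()*1000).round(1))
    print(' jig y max/min',J[:,1].max(),J[:,1].min())
    e=J[(J[:,0]<np.median(J[:,0])-.03)]; 
    print(' stop: y',np.percentile(e[:,1],[2,25,50,75,98]).round(4),'xmin',e[:,0].min() if len(e) else None)
E
```

```text
top panel 466 [233, 223, 80, 68, 3116] medz 0.0158 (array([489.6,  95.4]), array([156.3, 107.9]), 63.4)
top fence 340 [209, 169, 207, 61, 5170] medz 0.0322 (array([622.2,   1.1]), array([469. , 120.9]), 83.8)
top [[545.9, -235.2, 30.0], [695.4, 239.4, 30.0]]
 y -0.15 x 624.6 663.0
 y -0.12 x 624.7 662.8
 y -0.09 x 558.3 675.8
 y -0.06 x 558.5 678.9
 y -0.03 x 559.8 677.6
 y -0.0 x 559.6 677.7
 y 0.03 x 627.1 663.6
 y 0.06 x 626.7 664.7
 y 0.09 x 626.6 664.9
 y 0.12 x 626.8 665.0
 y 0.15 x 628.0 664.9
 y 0.18 x 627.6 664.5
 y 0.21 x 627.4 665.7
 jig y max/min 0.30593036815041874 -0.16282484868376199
 stop: y [-0.0848 -0.0535  0.0138  0.2734  0.3053] xmin 0.5565213756875099
scene panel 582 [305, 203, 71, 50, 2135] medz 0.0161 (array([490.6,  95. ]), array([153.4, 105.6]), 63.3)
scene fence 645 [288, 213, 150, 120, 3815] medz 0.037 (array([618.5,  44. ]), array([382.2, 115.4]), 83.1)
scene fr 1593 [280, 322, 36, 31, 504] medz 0.03 (array([ 627. , -191.4]), array([77.3, 36.1]), 82.8)
scene [[539.2, -151.7, 30.0], [694.4, 238.4, 30.0]]
 y -0.09 x 555.2 665.5
 y -0.06 x 550.9 665.8
 y -0.03 x 551.1 666.3
 y -0.0 x 551.1 666.3
 y 0.03 x 627.3 663.9
 y 0.06 x 627.6 663.8
 y 0.09 x 627.7 664.2
 y 0.12 x 627.9 664.2
 y 0.15 x 628.2 664.4
 y 0.18 x 627.3 664.8
 y 0.21 x 622.0 664.8
 jig y max/min 0.304513243781388 -0.07764466424154708
 stop: y [-0.0768 -0.055   0.0146  0.2717  0.3041] xmin 0.5506512585300289
```

Call:
{"fn": "servo_tool", "kwargs": {
  "commands": [
    [0,0,-9.2,80,-190,-50,0],
    [0,0,-9.2,80,-190,-50,0],
    [0,0,-9.2,80,-190,-50,0],
    [0,0,-9.2,80,-190,-50,0],
    [0,0,-9.2,80,-190,-50,0]
  ]
}}

```text
clock: 0.52
tcp_pos: [0.2821, 0.4549, 0.1815]
orientation: [-0.726, -3.057, 0.001]
contact_force: [0.7, 1.0, -0.4]
grip_width: 0.0853
gripper_force: 0.0
```

Call:
{"fn": "servo_tool", "kwargs": {
  "commands": [
    [0,0,0,80,-190,-50,0],
    [0,0,0,80,-190,-50,0],
    [0,0,0,80,-190,-50,0],
    [0,0,0,80,-190,-50,0],
    [0,0,0,80,-190,-50,0]
  ]
}}

```text
clock: 0.93
tcp_pos: [0.3605, 0.2685, 0.1327]
orientation: [0.726, 3.057, 0.0]
contact_force: [0.6, 0.5, 0.4]
grip_width: 0.086
gripper_force: 0.0
```

Call:
{"fn": "servo_tool", "kwargs": {
  "commands": [
    [0,0,0,55,-132,-40,0],
    [0,0,0,55,-132,-40,0],
    [0,0,0,55,-132,-40,0],
    [0,0,0,55,-132,-40,0],
    [0,0,0,55,-132,-40,0]
  ]
}}

```text
clock: 1.35
tcp_pos: [0.4158, 0.1328, 0.0919]
orientation: [-0.738, -3.053, 0.005]
contact_force: [-0.7, -0.4, 0.0]
grip_width: 0.0856
gripper_force: 0.0
```

```bash
cat > jig.py <<'E'
from fit import *
from scipy.spatial.transform import Rotation as Ro
t=np.radians(-6.9);O=np.array([.657,.200]);R=np.array([[np.cos(t),np.sin(t)],[-np.sin(t),np.cos(t)]])
toj=lambda P:((np.asarray(P)[...,:2]-O)@R.T*1000).round(1)
def st():
    o=r.get_obs();m=Ro.from_rotvec(o['orientation']).as_matrix()
    print('t',round(o['clock'],2),'tcp',(o['tcp_pos']*1000).round(1),'jig',toj(o['tcp_pos']),'yaw',np.degrees(np.arctan2(m[1,1],m[0,1])).round(2),'z',m[:,2].round(3),'F',o['contact_force'].round(2),'w',o['grip_width'])
E
python3 - <<'E'
from jig import *
st()
# block & bystanders by height, from start frames
for n in('top','scene'):
    d=np.load(n+'0.npy');C=cloud(n,d);J=toj(C);Z=C[...,2]
    m=(abs(Z-.045)<.006)&(J[...,0]>-90)&(J[...,0]<60)&(J[...,1]<-100)&(J[...,1]>-420)
    P=J[m];print(n,'block y',np.percentile(P[:,1],[1,5,50,95,99]),'x',np.percentile(P[:,0],[1,5,95,99]))
    im=cv2.imread(f'pics/{n}0.png')
# cork
d=np.load('top0.npy');C=cloud('top',d);m=(C[...,2]>.022)&(C[...,2]<.034);m[:230]=0;m[310:]=0;m[:,:350]=0;m[:,410:]=0
print('cork',rect(C[m]),toj(C[m].mean(0)))
print('chisel jig',toj(ray('top',[[68,272],[157,293],[190,357],[190,324]],.01)), 'glue',toj(ray('top',[[330,150]],.1)))
E
```

```text
t 1.35 tcp [415.8 132.8  91.9] jig [-231.4  -95.7] yaw 62.82 z [-0.002 -0.003 -1.   ] F [-0.68 -0.42  0.02] w 0.0855735130262772
top block y [-352.219 -348.5   -305.5   -262.305 -258.581] x [-69.9   -65.595  36.8    41.3  ]
scene block y [-354.8   -351.9   -308.3   -263.6   -259.328] x [-68.8  -63.72  39.26  43.1 ]
cork (array([ 450.4, -157.3]), array([ 60.9, 100. ]), 87.9) [-163.3 -379.5]
chisel jig [[-235.4  341. ]
 [-263.1  130.9]
 [-397.1   35.6]
 [-324.9   45.9]] glue [[  82.4 -233. ]]
```

Call:
{"fn": "servo_tool", "kwargs": {
  "commands": [
    [0,0,0,0,0,-40,0],
    [0,0,0,0,0,-75,0],
    [0,0,0,0,0,-86,0],
    [0,0,0,0,0,-88,0],
    [0,0,0,0,0,-88,0]
  ]
}}

```text
clock: 1.77
tcp_pos: [0.4147, 0.1387, 0.0046]
orientation: [-0.725, -3.055, 0.002]
contact_force: [-0.2, 0.2, 0.2]
grip_width: 0.0855
gripper_force: 0.0
```

Call:
{"fn": "servo_tool", "kwargs": {
  "commands": [
    [0,0,0,0,0,-2,0],
    [0,0,0,0,0,-4,0],
    [0,0,0,0,0,-6,0],
    [0,0,0,0,0,-6,0]
  ]
}}

```text
clock: 2.1
tcp_pos: [0.4157, 0.1389, -0.0004]
orientation: [0.725, 3.056, 0.001]
contact_force: [-0.3, -0.1, -0.1]
grip_width: 0.0859
gripper_force: 0.0
```

```bash
python3 - <<'E'
from jig import *
st()
im,d=r.grab_frame('scene');cv2.imwrite('pics/s1.png',cv2.resize(im[100:300,200:460],None,fx=3,fy=3))
E
```

```text
t 2.1 tcp [ 4.157e+02  1.389e+02 -4.000e-01] jig [-232.2  -89.7] yaw 63.29 z [ 0.001  0.001 -1.   ] F [-0.28 -0.06 -0.09] w 0.08589131576731554
```

View pics/s1.png

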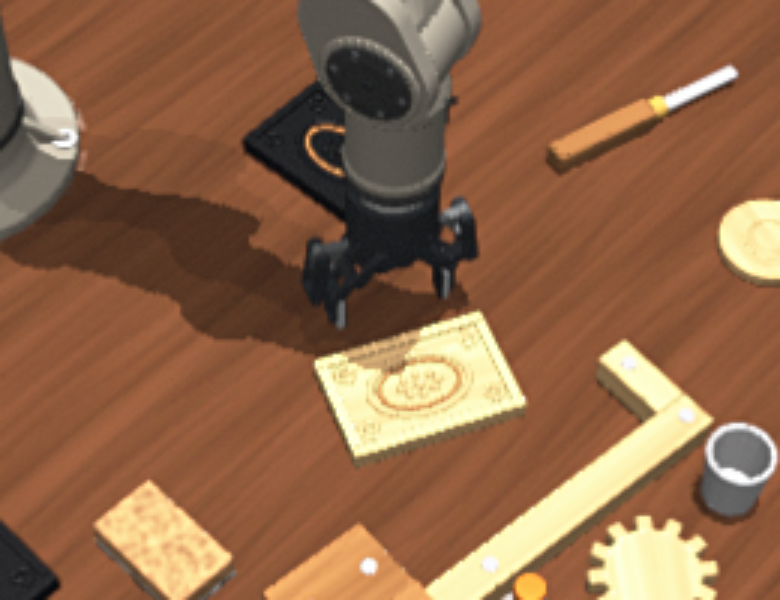

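The enlarged view shows both fingertips, at (340,320) and (447,290), behind the panel's front edge, clear of it and of the bench. Now I'll touch the edge and turn the panel about the left finger.

Call:
{"fn": "servo_tool", "kwargs": {
  "commands": [
    [0,0,0,6,-3,-4,0],
    [0,0,0,12,-6,-5,0],
    [0,0,0,18,-9,-5,0],
    [0,0,0,23,-11.5,-5,0],
    [0,0,0,26,-13,-5,0]
  ]
}}

```text
clock: 2.57
tcp_pos: [0.442, 0.1249, -0.006]
orientation: [-0.727, -3.056, 0.0]
contact_force: [-2.6, 1.4, 1.4]
grip_width: 0.085
gripper_force: 1.3
```

Call:
{"fn": "servo_tool", "kwargs": {
  "commands": [
    [0,0,4,4.5,-1,0,0],
    [0,0,8,9,-2,0,0],
    [0,0,12,13,-3.5,0,0],
    [0,0,16,17,-4.5,0,0],
    [0,0,19.8,21,-6,0,0]
  ]
}}

```text
clock: 2.98
tcp_pos: [0.4619, 0.1189, -0.0061]
orientation: [-0.185, -3.134, 0.001]
contact_force: [-2.0, -0.5, -0.6]
grip_width: 0.0853
gripper_force: 0.9
```

```bash
python3 - <<'E'
from jig import *
st()
for n,s in(('scene',(360,240)),):
    im,d=r.grab_frame(n);cv2.imwrite('pics/s2.png',cv2.resize(im[100:300,200:460],None,fx=3,fy=3))
E
```

```text
t 2.98 tcp [461.9 118.9  -6.1] jig [-184.  -103.9] yaw 83.24 z [-0.002 -0.001 -1.   ] F [-1.99 -0.54 -0.6 ] w 0.08527323310072937
```

View pics/s2.png

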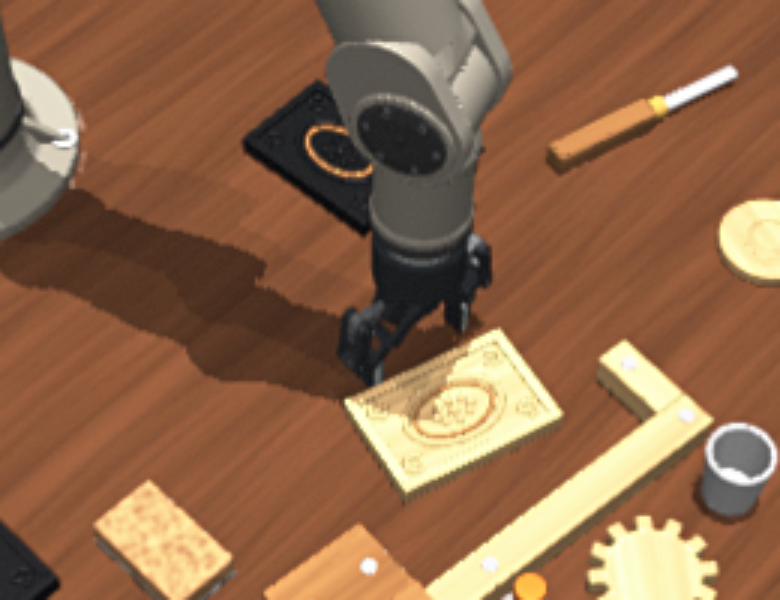

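The view shows the panel, left end at (500,333) to (560,410), now parallel to the fence with both fingers on its front edge, right of the end stop. Next is a straight push.

Call:
{"fn": "servo_tool", "kwargs": {
  "commands": [
    [0,0,0,11,-1.3,0,0],
    [0,0,0,23,-2.8,0,0],
    [0,0,0,35,-4.2,0,0],
    [0,0,0,47,-5.7,0,0],
    [0,0,0,57,-6.9,0,0]
  ]
}}

```text
clock: 3.45
tcp_pos: [0.5205, 0.1124, -0.006]
orientation: [-0.193, -3.136, 0.0]
contact_force: [-2.7, -0.1, 0.0]
grip_width: 0.0855
gripper_force: 1.0
```

Call:
{"fn": "servo_tool", "kwargs": {
  "commands": [
    [0,0,0,4,-0.5,0,0],
    [0,0,0,8,-1,0,0],
    [0,0,0,11,-1.3,0,0],
    [0,0,0,13,-1.6,0,0],
    [0,0,0,14,-1.7,0,0]
  ]
}}

```text
clock: 3.87
tcp_pos: [0.5333, 0.1109, -0.006]
orientation: [-0.19, -3.136, 0.0]
contact_force: [-0.5, -1.2, 0.4]
grip_width: 0.0855
gripper_force: 0.8
```

```bash
python3 - <<'E'
from jig import *
st()
im,d=r.grab_frame('scene');cv2.imwrite('pics/s3.png',cv2.resize(im[160:340,240:480],None,fx=3.3,fy=3.3))
E
```

```text
t 3.87 tcp [533.3 110.9  -6. ] jig [-112.1 -103.3] yaw 83.08 z [-0. -0. -1.] F [-0.53 -1.17  0.37] w 0.08548180427251435
```

View pics/s3.png

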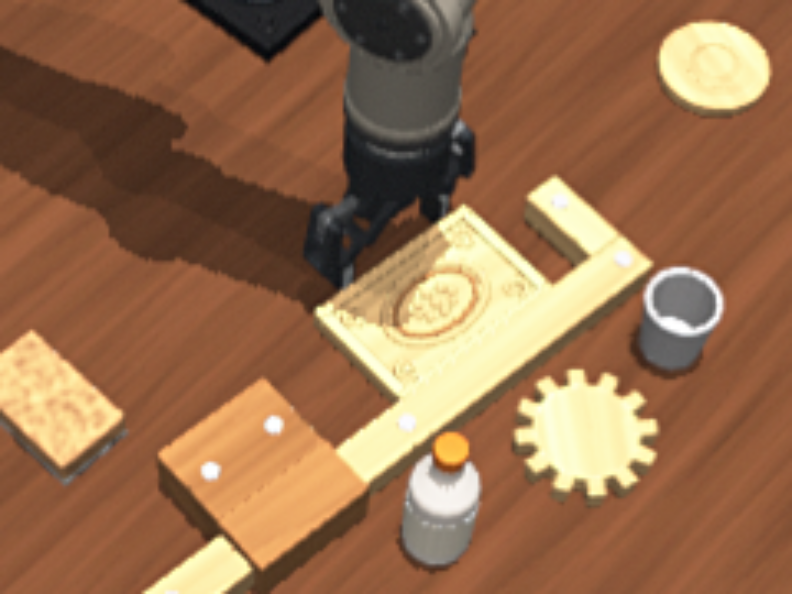

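The panel is now at or near the fence. Its back edge meets the fence at (555,280) to (400,395), and the end stop is about 30 mm to its left. I'll press on until the force rises.

Call:
{"fn": "servo_tool", "kwargs": {
  "commands": [
    [0,0,0,1,-0.1,0,0],
    [0,0,0,2,-0.2,0,0],
    [0,0,0,3,-0.4,0,0],
    [0,0,0,3,-0.4,0,0]
  ]
}}

```text
clock: 4.25
tcp_pos: [0.5334, 0.1108, -0.0063]
orientation: [-0.188, -3.131, 0.001]
contact_force: [-8.4, 1.3, 5.4]
grip_width: 0.0854
gripper_force: 4.3
```

Call:
{"fn": "servo_tool", "kwargs": {
  "commands": [
    [0,0,0,1,-0.1,0,0],
    [0,0,0,2,-0.2,0,0],
    [0,0,0,3,-0.4,0,0],
    [0,0,0,3,-0.4,0,0]
  ]
}}

```text
clock: 4.58
tcp_pos: [0.5333, 0.1106, -0.0068]
orientation: [-0.187, -3.125, 0.002]
contact_force: [-14.8, 2.3, 10.7]
grip_width: 0.0853
gripper_force: 7.7
```

The force rose to 15 N with no further motion, so the panel is flush on the fence. I'll back off and go to the right side of the block.

Call:
{"fn": "servo_tool", "kwargs": {
  "commands": [
    [0,0,0,-20,2.4,0,0],
    [0,0,0,-36,4.3,20,0],
    [0,0,0,-36,4.3,60,0],
    [0,0,0,-36,4.3,95,0],
    [0,0,0,-36,4.3,95,0]
  ]
}}

```text
clock: 5.0
tcp_pos: [0.5078, 0.1156, 0.0953]
orientation: [0.189, 3.125, 0.007]
contact_force: [1.5, -0.1, -0.0]
grip_width: 0.0852
gripper_force: 0.0
```

Call:
{"fn": "servo_tool", "kwargs": {
  "commands": [
    [0,0,0,35,-150,0,1],
    [0,0,0,35,-150,0,1],
    [0,0,0,35,-150,0,1],
    [0,0,0,35,-150,0,1],
    [0,0,0,35,-150,0,1]
  ]
}}

```text
clock: 5.42
tcp_pos: [0.54, -0.0439, 0.0899]
orientation: [0.205, 3.131, -0.006]
contact_force: [0.9, 0.7, 1.2]
grip_width: 0.0257
gripper_force: 0.0
```

Call:
{"fn": "servo_tool", "kwargs": {
  "commands": [
    [0,0,0,36,-155,0,1],
    [0,0,0,36,-155,0,1],
    [0,0,0,36,-155,0,1],
    [0,0,0,36,-155,0,1],
    [0,0,0,36,-155,0,1]
  ]
}}

```text
clock: 5.83
tcp_pos: [0.5752, -0.2004, 0.09]
orientation: [0.205, 3.131, -0.009]
contact_force: [-0.7, -1.0, 0.7]
grip_width: -0.0
gripper_force: 0.0
```

```bash
python3 - <<'E'
from jig import *
st()
im,d=r.grab_frame('top');cv2.imwrite('pics/t4.png',cv2.resize(im[140:320,180:440],None,fx=3,fy=3))
E
```

```text
t 5.83 tcp [ 575.2 -200.4   90. ] jig [ -33.1 -407.3] yaw 82.51 z [ 0.003 -0.006 -1.   ] F [-0.67 -1.01  0.71] w -1.2193048814412004e-05
```

View pics/t4.png

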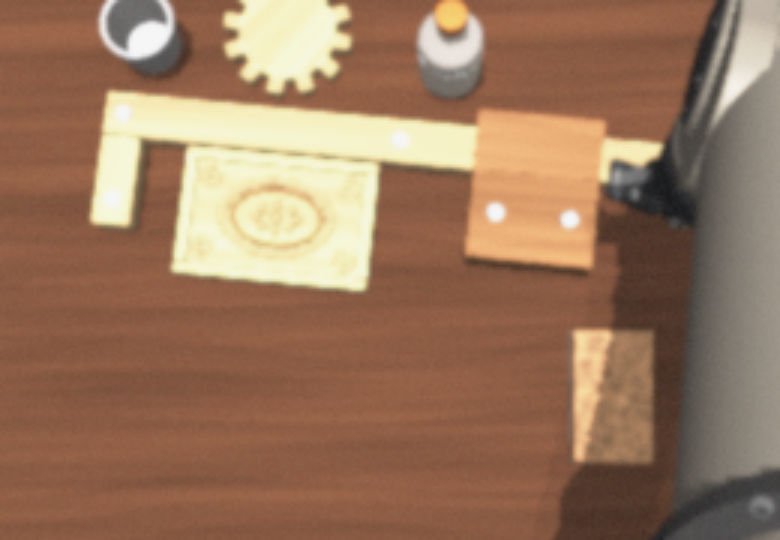

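The top view shows the panel flush to the fence at (185,150) to (378,165), with a gap to the stop on its left and the block at (535,190). The hand is right of the block. I'll lower and push along +jig y.

Call:
{"fn": "servo_tool", "kwargs": {
  "commands": [
    [0,0,0.5,0,0,-35,1],
    [0,0,0.5,-1,0,-65,1],
    [0,0,0.5,-1,0,-70,1],
    [0,0,0.5,-1,0,-70,1]
  ]
}}

```text
clock: 6.22
tcp_pos: [0.5718, -0.1888, 0.0173]
orientation: [-0.174, -3.133, -0.002]
contact_force: [-0.3, 0.2, 0.1]
grip_width: 0.0002
gripper_force: 0.0
```

Call:
{"fn": "servo_tool", "kwargs": {
  "commands": [
    [0,0,0,1,8,0,1],
    [0,0,0,2,16,0,1],
    [0,0,0,3,24,0,1],
    [0,0,0,4,32,0,1],
    [0,0,0,5,40,0,1]
  ]
}}

```text
clock: 6.63
tcp_pos: [0.5795, -0.15, 0.0204]
orientation: [0.175, 3.134, -0.001]
contact_force: [0.3, -2.3, 1.9]
grip_width: 0.0002
gripper_force: 1.2
```

Call:
{"fn": "servo_tool", "kwargs": {
  "commands": [
    [0,0,0,1,8,0,1],
    [0,0,0,2,16,0,1],
    [0,0,0,3,24,0,1],
    [0,0,0,4,32,0,1],
    [0,0,0,5,40,0,1]
  ]
}}

```text
clock: 7.05
tcp_pos: [0.5835, -0.1099, 0.0191]
orientation: [0.176, 3.137, -0.0]
contact_force: [0.1, -2.8, 1.5]
grip_width: 0.0001
gripper_force: 1.2
```

```bash
python3 - <<'E'
from jig import *
st()
E
```

```text
t 7.05 tcp [ 583.5 -109.9   19.1] jig [ -35.8 -316.5] yaw 83.57 z [ 0. -0. -1.] F [ 0.06 -2.8   1.49] w 6.085714137269098e-05
```

Call:
{"fn": "servo_tool", "kwargs": {
  "commands": [
    [0,0,0,1,8,0,1],
    [0,0,0,2,16,0,1],
    [0,0,0,3,24,0,1],
    [0,0,0,3.8,31,0,1],
    [0,0,0,4.5,37,0,1]
  ]
}}

```text
clock: 7.47
tcp_pos: [0.5878, -0.0732, 0.019]
orientation: [-0.176, -3.137, 0.001]
contact_force: [0.7, -4.6, 1.7]
grip_width: 0.0003
gripper_force: 2.1
```

Call:
{"fn": "servo_tool", "kwargs": {
  "commands": [
    [0,0,0,0.4,3,0,1],
    [0,0,0,0.8,6,0,1],
    [0,0,0,1.1,9,0,1],
    [0,0,0,1.3,11,0,1],
    [0,0,0,1.5,13,0,1]
  ]
}}

```text
clock: 7.88
tcp_pos: [0.5894, -0.0607, 0.0191]
orientation: [0.177, 3.137, -0.0]
contact_force: [0.5, -4.0, 0.5]
grip_width: -0.0002
gripper_force: 1.9
```

```bash
python3 - <<'E'
from jig import *
st()
im,d=r.grab_frame('top');cv2.imwrite('pics/t5.png',cv2.resize(im[160:260,195:395],None,fx=4,fy=4))
E
```

```text
t 7.88 tcp [589.4 -60.7  19.1] jig [ -35.8 -266.9] yaw 83.56 z [ 0. -0. -1.] F [ 0.55 -3.98  0.49] w -0.00018020924036814707
```

View pics/t5.png

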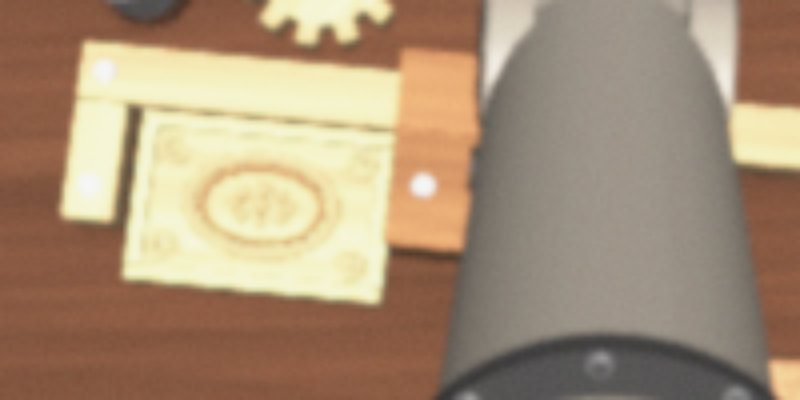

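The block, face at (390,190), pushes the panel and its back edge stays on the fence. About 6 mm remains to the stop at (130,170). I'll push on slowly until the force rises.

Call:
{"fn": "servo_tool", "kwargs": {
  "commands": [
    [0,0,0,0.2,1.5,0,1],
    [0,0,0,0.4,3,0,1],
    [0,0,0,0.5,4.5,0,1],
    [0,0,0,0.7,6,0,1],
    [0,0,0,0.7,6,0,1]
  ]
}}

```text
clock: 8.35
tcp_pos: [0.5902, -0.0541, 0.0191]
orientation: [0.175, 3.137, 0.001]
contact_force: [1.1, -3.4, 0.6]
grip_width: -0.0
gripper_force: 1.2
```

Call:
{"fn": "servo_tool", "kwargs": {
  "commands": [
    [0,0,0,0.1,1,0,1],
    [0,0,0,0.2,2,0,1],
    [0,0,0,0.3,3,0,1],
    [0,0,0,0.3,3,0,1]
  ]
}}

```text
clock: 8.68
tcp_pos: [0.5902, -0.0534, 0.0191]
orientation: [0.178, 3.136, -0.003]
contact_force: [2.2, -7.4, 0.3]
grip_width: -0.0001
gripper_force: 3.6
```

Call:
{"fn": "servo_tool", "kwargs": {
  "commands": [
    [0,0,0,0.1,1,0,1],
    [0,0,0,0.2,2,0,1],
    [0,0,0,0.4,3,0,1],
    [0,0,0,0.4,3,0,1]
  ]
}}

```text
clock: 9.02
tcp_pos: [0.5902, -0.0533, 0.0192]
orientation: [-0.181, -3.136, 0.007]
contact_force: [0.9, -13.7, 0.8]
grip_width: 0.0002
gripper_force: 6.6
```

Call:
{"fn": "servo_tool", "kwargs": {
  "commands": [
    [0,0,0,-0.8,-6,0,1],
    [0,0,0,-5,-40,0,1],
    [0,0,0,-5,-40,20,1],
    [0,0,0,-5,-40,50,1],
    [0,0,0,-5,-40,70,1]
  ]
}}

```text
clock: 9.43
tcp_pos: [0.5854, -0.0878, 0.0903]
orientation: [-0.176, -3.136, -0.002]
contact_force: [1.4, -0.1, 0.7]
grip_width: 0.0001
gripper_force: 0.0
```

```bash
python3 - <<'E'
from jig import *
st()
E
```

```text
t 9.43 tcp [585.4 -87.8  90.3] jig [ -36.5 -294.3] yaw 83.57 z [-0.001  0.002 -1.   ] F [ 1.36 -0.14  0.74] w 9.325418285399502e-05
```

Seated against the stop at 14 N. Now I'll re-press the front edge squarely.

Call:
{"fn": "servo_tool", "kwargs": {
  "commands": [
    [0,0,0,-60,130,0,0],
    [0,0,0,-60,130,0,0],
    [0,0,0,-60,130,0,0],
    [0,0,0,-60,130,0,0]
  ]
}}

```text
clock: 9.77
tcp_pos: [0.5223, 0.0483, 0.0888]
orientation: [-0.165, -3.134, -0.005]
contact_force: [-1.2, 0.0, 0.7]
grip_width: 0.0483
gripper_force: 0.0
```

Call:
{"fn": "servo_tool", "kwargs": {
  "commands": [
    [0,0,-0.5,-32,98,0,0],
    [0,0,-0.5,-32,98,0,0],
    [0,0,-0.5,-32,98,0,0],
    [0,0,-0.5,-32,98,-40,0],
    [0,0,-0.5,-32,98,-60,0]
  ]
}}

```text
clock: 10.18
tcp_pos: [0.4919, 0.1432, 0.0277]
orientation: [-0.18, -3.135, -0.003]
contact_force: [-0.9, -1.2, 0.0]
grip_width: 0.0855
gripper_force: 0.0
```

```bash
python3 - <<'E'
from jig import *
st()
im,d=r.grab_frame('scene');cv2.imwrite('pics/s6.png',cv2.resize(im[170:330,280:480],None,fx=3.7,fy=3.7,interpolation=cv2.INTER_CUBIC))
E
```

```text
t 10.18 tcp [491.9 143.2  27.7] jig [-157.1  -76.2] yaw 83.42 z [-0.001  0.002 -1.   ] F [-0.93 -1.18  0.05] w 0.08545731334412823
```

View pics/s6.png

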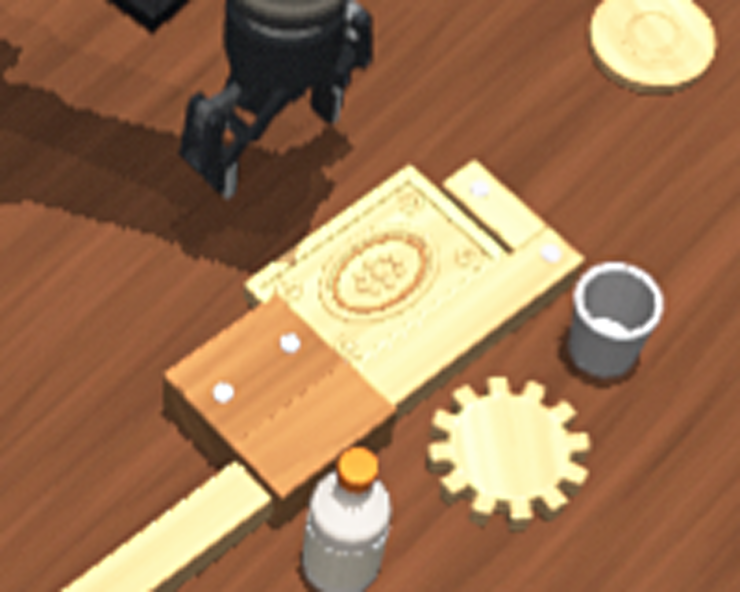

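The panel sits in the corner with the block against its right end. The thin dark line at (475,215) is the stop's 12 mm taller inner face. I'll do the final square press on the front edge.

Call:
{"fn": "servo_tool", "kwargs": {
  "commands": [
    [0,0,-0.4,0,0,-20,0],
    [0,0,-0.4,0,0,-33,0],
    [0,0,-0.4,10,-1.2,-33,0],
    [0,0,-0.4,22,-2.6,-33,0],
    [0,0,-0.4,34,-4.1,-33,0]
  ]
}}

```text
clock: 10.65
tcp_pos: [0.5287, 0.1358, -0.003]
orientation: [-0.2, -3.135, -0.001]
contact_force: [0.1, -0.0, 0.2]
grip_width: 0.0853
gripper_force: 0.0
```

Call:
{"fn": "servo_tool", "kwargs": {
  "commands": [
    [0,0,0,4,-0.5,0,0],
    [0,0,0,8,-1,0,0],
    [0,0,0,11,-1.3,0,0],
    [0,0,0,13,-1.6,0,0],
    [0,0,0,13,-1.6,0,0]
  ]
}}

```text
clock: 11.07
tcp_pos: [0.5362, 0.1349, -0.0041]
orientation: [-0.195, -3.127, 0.001]
contact_force: [-10.1, 1.4, 6.2]
grip_width: 0.0851
gripper_force: 5.0
```

```bash
python3 - <<'E'
from jig import *
st()
E
```

```text
t 11.07 tcp [536.2 134.9  -4.1] jig [-112.1  -79.1] yaw 82.87 z [-0.008  0.    -1.   ] F [-10.15   1.39   6.2 ] w 0.08508511155011268
```

Contact is at the same jig x (-112.1) with 10 N, so the panel is flush. I'll withdraw and check from above.

Call:
{"fn": "servo_tool", "kwargs": {
  "commands": [
    [0,0,0,-15,1.8,0,0],
    [0,0,0,-45,5.4,10,0],
    [0,0,0,-45,5.4,50,0],
    [0,0,0,-45,5.4,90,0],
    [0,0,0,-45,5.4,125,0]
  ]
}}

```text
clock: 11.48
tcp_pos: [0.4947, 0.1393, 0.1234]
orientation: [-0.199, -3.135, -0.0]
contact_force: [1.0, -0.3, -0.5]
grip_width: 0.0855
gripper_force: 0.0
```

Call:
{"fn": "servo_tool", "kwargs": {
  "commands": [
    [0,0,0,-70,160,50,0],
    [0,0,0,-70,160,50,0],
    [0,0,0,-70,160,50,0],
    [0,0,0,-70,160,50,0],
    [0,0,0,-70,160,50,0]
  ]
}}

```text
clock: 11.9
tcp_pos: [0.4227, 0.3057, 0.1736]
orientation: [0.189, 3.135, 0.008]
contact_force: [0.0, 0.2, 1.0]
grip_width: 0.0857
gripper_force: 0.0
```

```bash
python3 - <<'E'
from jig import *
st()
im,d=r.grab_frame('top');cv2.imwrite('pics/t7.png',cv2.resize(im[165:255,200:330],None,fx=6,fy=6,interpolation=cv2.INTER_CUBIC))
C=cloud('top',d);J=toj(C);Z=C[...,2]
m=(Z>.011)&(Z<.024)&(J[...,0]<-8)&(J[...,0]>-125)&(J[...,1]>-180)&(J[...,1]<10)
P=J[m];print(rect(P/1000),np.percentile(P,[1,99],axis=0))
b=(abs(Z-.045)<.006)&(J[...,0]>-90)&(J[...,0]<60)&(J[...,1]<-100)&(J[...,1]>-420)
print('block y',np.percentile(J[b][:,1],[1,50,99]))
E
```

```text
t 11.9 tcp [422.7 305.7 173.6] jig [-245.3   76.8] yaw 83.09 z [ 0.001  0.005 -1.   ] F [0.02 0.2  0.96] w 0.0857367776517679
(array([-54.2, -85.2]), array([187. ,  92.2]), 89.9) [[ -99.7 -148.5]
 [  -8.9   -0.2]]
block y [-244.3 -197.5 -150.5]
```

View pics/t7.png

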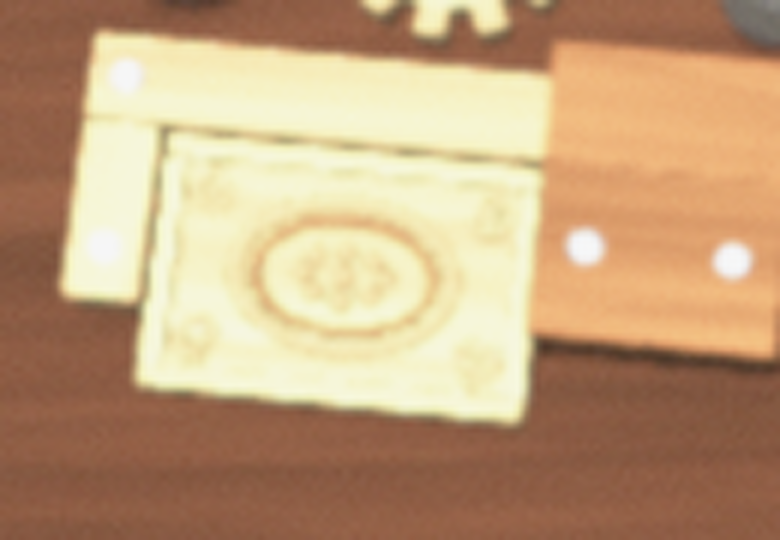

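From above, the panel meets the fence (165,130 to 540,165), the stop at (155,150 to 140,290) and the block at (540,250). It measures x down to -100 and y -148.5 to 0 against block face -150. All of this agrees with the specified pose, and the hand is clear.

```bash
python3 -c "
from bench import r
print(r.hand_in())"
```

```text
the job is handed in; nothing more can be done
None
```

I pushed the panel flush into the jig's corner, closed the block against its other end, moved the hand clear and handed the job in at about 12 s on the robot's clock; no verdict came back, but the last camera check matched the target pose to within about 2 mm.

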